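Third hand: hold a pigeonhole divider in its housing against the fence

TASK

I am about to pin the last divider of this small pigeonhole insert and need a third hand. Stand the loose divider upright in the empty housing of the bottom board, its rounded corner at the top and pointing the same way as on the two dividers already fitted, fully down; then slide it along the housing until its square edge is tight against the fence and keep pressing it there with a steady push of about 15 N (6 to 24 N on the fence will do; never ram it with more than 40 N). Finish while still holding it like that, do not let go, and leave the tools lying about where they are.

Things in the scene. Friction and masses are not known exactly. Their poses are not given: they have to be found in the camera images.
- divider: loose wooden board 150 x 16 x 100 mm (x, y, z), 0.1 to 0.2 kg, standing on its long edge on the bench. Origin: centre of its underside, z up. x runs along its length to the end that is square over its full height (it goes to the fence); at the -x end the top corner is rounded, radius 40 mm, so the straight top edge runs from x = -35 to +75 mm. Grip it across the 16 mm near mid-length.
- empty_housing: open groove 18.5 mm wide, 10 mm deep, 2 mm bevels at its mouth, right across the bottom board; pencil cross beside its near end. Any one of three parallel housings 75 mm apart. Origin: on its floor, 20 mm above the bench, where the divider's origin lies when home. x along it to the fence (divider's x points the same way), z up. Fence face at x = +75 mm, board's near edge at -95 mm.
- jig: plywood assembly board screwed to the bench, carrying the work, 262 x 250 x 12 mm; immovable. Origin: on the bench under the middle of the bottom board (170 mm along x, 224 mm along y, its top 30 mm above the bench). x points to the fence, y along it, z up. Two dark turn-buttons, top 39 mm above the bench, hold the board's near edge between the housings.
- fence: rigid dark wooden fence fixed across the assembly board; same frame as the assembly board. Its face is the plane x = +85 mm; 250 mm long along y, 22 mm thick, its top 78 mm above the bench, low braces behind it. What it gets of the push is less by the friction of the divider's foot in the housing, so do not also press the divider down hard.
- fitted_a: a divider already fixed in its housing, same size, shape and frame as the loose one; its top is 120 mm above the bench.
- fitted_b: the other divider already fixed in its housing, likewise.
- glue_bottle: a standing glue bottle, 52 x 62 x 187 mm, origin under its middle; to be left alone.
- combo_square: a combination square lying on the bench, 69 x 300 x 32 mm, blade along its y; origin under its middle; to be left alone.
- pencil: a flat carpenter's pencil lying on the bench, 10 x 145 x 14 mm along its y; origin under its middle; to be left alone.
- divider_square_end (a point): point on the loose divider at the foot of its square end, 75 mm from the divider's origin along its x.
- sander_nose (a point): lowest point of the nearest corner of the bench sander's belt table, a fixed overhanging block behind the work: from here it rises 95 mm and runs away from the robot, its front edge going 170 mm towards +x +y (45 degrees). Carry the divider round it on the robot's side; two fixed jars about 150 mm high stand 260 mm nearer the robot (-x).

How it is judged (in metres and radians):
On the way:
1. the divider stands upright in the empty housing, fully down and the right way round (z of divider in the frame of empty_housing below 0.0025 m and y of divider in the frame of empty_housing between -0.0025 and 0.0025 m and angle between divider's own z axis and vertical below 0.05 rad and angle between the x axis of divider and the x axis of empty_housing, either way round below 0.04 rad and x of divider in the frame of empty_housing between -0.06 and 0.06 m and x of divider_square_end in the frame of empty_housing above 0 m), for 0.2 s.
At the end, for the whole second after the job is handed in: the divider is fully down in the empty housing (within 2.5 mm), upright (within 3 degrees) and the right way round, its square edge against the fence (within 3 mm) and pressed on it by the gripper with 6 to 24 N, steadily and at rest, through the last second (z of divider in the frame of empty_housing below 0.0025 m and y of divider in the frame of empty_housing between -0.0025 and 0.0025 m and angle between divider's own z axis and vertical below 0.05 rad and angle between the x axis of divider and the x axis of empty_housing, either way round below 0.04 rad and x of divider in the frame of empty_housing between -0.003 and 0.003 m and contact force between divider and fence between 6 and 24 N and contact force between the fingers and divider above 3 N and linear speed of divider below 0.01 m/s and x of divider_square_end in the frame of empty_housing above 0 m); the arm keeps its last pose, push and grip.
It fails at once if the divider is pressed on the fence with more than 40 N (contact force between divider and fence above 40 N).
It fails at once if a tool on the bench is moved by more than 30 mm (distance of any of glue_bottle, combo_square, pencil from where it was at the start of the episode above 0.03 m).
It also fails if it takes over 51 s, if anything falls off the work surface, if the arm or the gripper's body presses on something with over 40 N, if the wrist force passes 120 N, or if a joint passes its speed limit or range.

ROBOT

A 7-joint arm with a two-finger parallel gripper is mounted at the origin on a cart in front of the work surface, level with it; the furniture and walls round the work are solid. World frame = base frame: x ahead of the robot, y to its left, z up, the work surface at z = 0. Lengths are in m, angles in degrees, forces in N, time in s.
With the tool pointing down it reaches from about 0.425 to 0.875 m from the base axis. Payload 8.4 kg.
Tool frame: the origin (TCP) lies between the finger pads; the fingertips stand 11 mm ahead of it and the grasp point (between the pads) lies 8 mm behind it; z points along the fingers, y is the line along which they close (so a half turn about z gives the same grasp; the last joint's range is limited). The gripper opens to 85 mm and grips with 20 to 120 N. Pads are 22 mm wide; open, the fingers measure 114 mm over their backs; the gripper's body (76 mm by 85 mm) begins 54 mm behind the grasp point. The pads swing forward as they close: fully open they stand 13 mm farther back than shut.
Start: joints at [57.743, 19.091, 2.286, 83.961, -0.768, 76.965, -3.352], TCP at [0.291, -0.581, 0.242] pointing down, gripper open.
Joint ranges: [-147.57, 147.57], [-21.85, 119.76], [-74.77, 79.35], [14.55, 137.4], [-85.83, 265.84], [4.83, 119.75], [-152.11, 152.11]. Speed limits (degrees/s): [127.2, 127.2, 159.86, 159.86, 180, 180, 180].

INTERFACE

Orientations are given as [roll, pitch, yaw] about the fixed x, y, z axes, in that order (R = Rz(yaw) Ry(pitch) Rx(roll)).
In Python, from bench import * gives the robot as it stands.
- The arm moves only by the tool step_arm, never from a script. Its arguments are lists of equal length, an entry for each row: "xyz": the shift along the world's x, y, z in units of 30 mm (1.0 is 30 mm), a list of three; "spin": the turn about the world's z in rad. A call has 1 to 20 rows; each row shifts and turns the commanded pose from where the row before left it; what a row does not reach is not made up. A row lasts 1/8 s, in which the tool goes at most 62.5 mm and 10.7 degrees, less where a joint would pass 70% of its speed; a pose out of reach is approached as far as the arm can. A call is refused whole if a number of a shift passes 1 or a number of a turn 0.188, either way. A call with a gripper value outside its range is refused whole. "fingers" is the opening, from 0 (shut) to 1 (fully open), set as the call begins (left out, the last holds). The fingers move at their own pace and stop on an object; "force" is the grip in N (left out, the last holds). Time passes only in rows, so rows that do not move let the fingers close. It gives the time, the measured TCP pose, the force, the opening and the grip force at its end, in the units of the state.
- observe(): the state, without advancing time (a new reading comes with each control period).
- get_image(name): name is "side" or "top"; returns a dict with "img" (400x640x3 uint8, blue, green, red), "fov_y" (degrees; the focal length in pixels is half the picture's height over the tangent of half this angle, whatever the lens; pixels are square), "cx", "cy" (the principal point, pixels), "extrinsics" (4x4, takes a point from camera to world coordinates). Camera axes: x right, y down, z forward; pixel columns grow to the right and rows downward; lengths in m; the calibration is good to about 2 mm. A picture is of the moment at which its call begins. There is no depth.
- hand_in(): hands the job in; it is judged then, once.
The state is a dict: "time": time; "q": joint angles; "joint_velocities": joint speeds; "effort": joint torques, N m; "position": TCP position; "tcp_rot": TCP orientation; "force": force on the tool from outside, world axes, zero at the start; "ft_torque": the same for the moment, N m; "finger_gap": opening from 0.0 (shut) to 1.0 (fully open); "gripper_force": force on a finger pad.
Only numpy, scipy, OpenCV 4.12 (cv2) and the standard library are available. Lean on these libraries where they do the work, as an engineer would, in place of code of your own. Each camera call takes 0.05 s, during which the arm holds its last target. There are 200 camera calls.

## Working session

There is one attempt and no reset: what is moved stays moved. The work goes in short steps, Python scripts to look and compute and a tool call to move; the robot and the scene stay as the last step left them, time stands still between calls to the robot, and variables do not carry over. Pictures are saved under pics/ and viewed, at most 10 in all, crops included, and the job is handed in when it is done.

Besides the shell and the picture viewer there is one more tool, called after "Request:" as name(argument=value, ...), one argument or row to a line, values as JSON. step_arm: Moves the arm, as the interface text tells. Its arguments: {"type":"object","properties":{"xyz":{"type":"array","items":{"type":"array","items":{"type":"number"}}},"spin":{"type":"array","items":{"type":"number"}},"fingers":{"type":"number"},"force":{"type":"number"}},"required":["xyz","spin"]}

```bash
mkdir -p pics; ls
cat > h.py <<'E'
from bench import *
import numpy as np, cv2
def cam(n):
    d=get_image(n); d['f']=200/np.tan(np.radians(d['fov_y']/2)); return d
def ray(d,u,v):
    E=np.array(d['extrinsics']); r=E[:3,:3]@np.array([(u-d['cx'])/d['f'],(v-d['cy'])/d['f'],1]); return E[:3,3],r
def onz(d,u,v,z):
    o,r=ray(d,u,v); return o+r*(z-o[2])/r[2]
def proj(d,p):
    E=np.array(d['extrinsics']); q=E[:3,:3].T@(np.array(p)-E[:3,3]); return np.array([d['cx']+d['f']*q[0]/q[2],d['cy']+d['f']*q[1]/q[2]])
E
python3 - <<'E'
from h import *
import pickle
for n in('side','top'):
    d=cam(n); pickle.dump(d,open(n+'.pkl','wb')); cv2.imwrite(f'pics/{n}0.png',d['img']); print(n,d['f'],d['cx'],d['cy'],np.round(d['extrinsics'],3).tolist(), [k for k in d])
print(observe())
E
```

```text
pics
side 453.8844171743234 316.28328343213394 203.57955965351553 [[-1.0, -0.006, 0.019, 0.499], [-0.02, 0.347, -0.937, 1.408], [-0.002, -0.938, -0.348, 0.643], [0.0, 0.0, 0.0, 1.0]] ['img', 'fov_y', 'cx', 'cy', 'extrinsics', 'f']
top 399.51578098122826 322.1776097504078 201.2683242949735 [[0.014, -0.997, 0.075, 0.415], [-0.999, -0.016, -0.03, 0.087], [0.031, -0.074, -0.997, 1.337], [0.0, 0.0, 0.0, 1.0]] ['img', 'fov_y', 'cx', 'cy', 'extrinsics', 'f']
{'time': 0.1, 'q': array([57.7428073 , 19.12876745,  2.28446787, 84.00263151, -0.76749393,
       76.96568795, -3.34937029]), 'joint_velocities': array([ 0.05286739, -0.05273492, -0.04715712, -0.01186541,  0.05408619,
        0.04283149, -0.0318582 ]), 'effort': array([ 5.86357215e-03, -6.60016108e+01,  1.37149137e+00, -4.06470859e+01,
        1.73056807e-02,  8.97506688e-03, -1.28897835e-05]), 'position': array([ 0.29058808, -0.58101366,  0.24152694]), 'tcp_rot': array([-1.79918347e+02,  5.73541222e-03,  2.65751989e+01]), 'force': array([ 0.45179772, -0.69910506,  0.68398422]), 'ft_torque': array([-0.02197484, -0.03827258,  0.00366379]), 'gripper_force': 0.0, 'finger_gap': 0.9980042347325182}
```

View pics/side0.png

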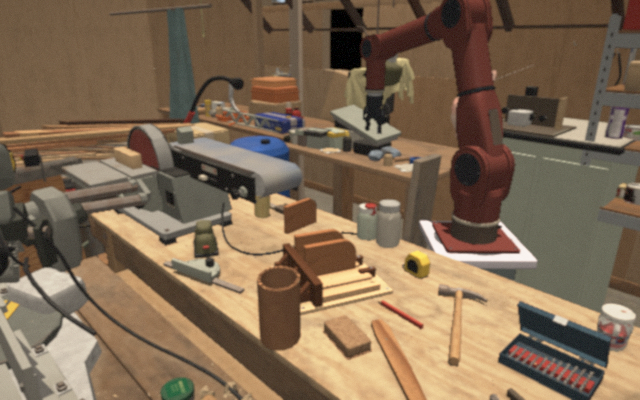

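View pics/top0.png

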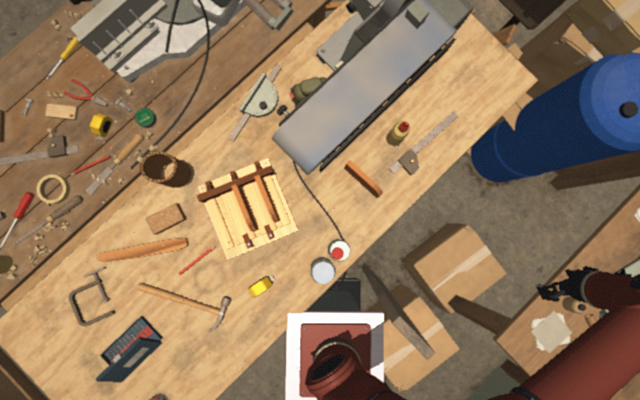

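Side view: the loose divider is near (300,215), the jig near (320,270), and the sander's belt table overhangs at (270,180). Top view: the loose divider is at (364,178), the jig at (247,208) with fitted dividers at columns ~242 and ~262, the sander nose near (305,165), and jars at (338,250) and (322,270).

Run:
```python
import cv2
t=cv2.imread('pics/top0.png'); s=cv2.imread('pics/side0.png')
cv2.imwrite('pics/tc.png',cv2.resize(t[140:270,190:390],None,fx=4,fy=4,interpolation=cv2.INTER_CUBIC))
cv2.imwrite('pics/sc.png',cv2.resize(s[170:320,230:420],None,fx=4,fy=4,interpolation=cv2.INTER_CUBIC))
```

```text
(no output)
```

View pics/tc.png

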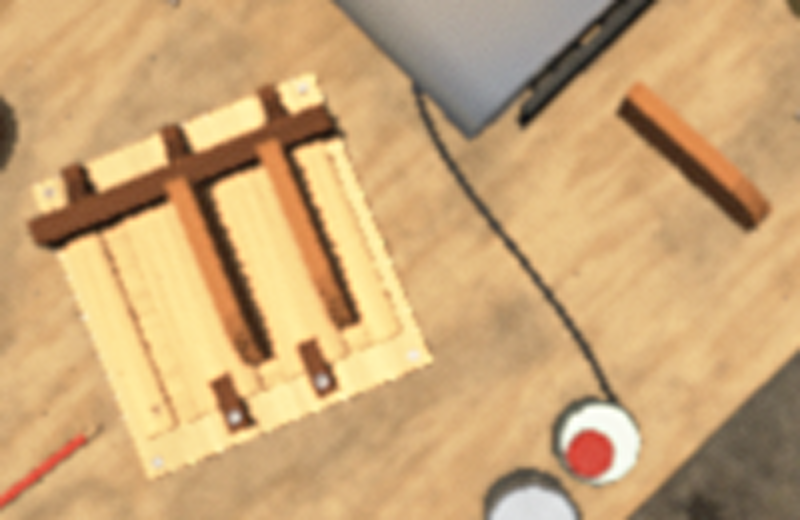

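View pics/sc.png

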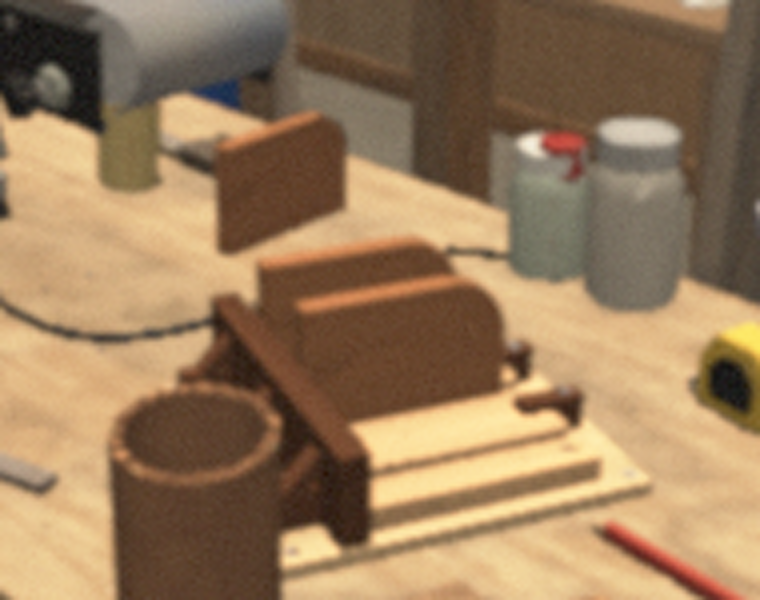

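Top crop: fitted divider tops run (175,180)→(260,360) and (265,140)→(345,325). The empty housing is the left one, (85,230)→(165,425), with the cross at (155,408). The loose divider's square end is at (632,92), its rounded end at (765,215), and the nose is at (475,135). The side crop confirms that the rounded corners face the robot on all three.

```bash
cat >> h.py <<'E'
def tops(img,roi,vmin=150):
    """bright brown top faces: list of contours in roi (u0,v0,u1,v1), 4x upsampled"""
    u0,v0,u1,v1=roi; c=cv2.resize(img[v0:v1,u0:u1],None,fx=4,fy=4,interpolation=cv2.INTER_CUBIC)
    h=cv2.cvtColor(c,cv2.COLOR_BGR2HSV); m=cv2.inRange(h,(5,125,vmin),(16,255,255))
    m=cv2.morphologyEx(m,cv2.MORPH_OPEN,np.ones((5,5)))
    cs,_=cv2.findContours(m,0,1)
    return [np.stack([u0+(k[:,0,0]+.5)/4-.5,v0+(k[:,0,1]+.5)/4-.5],1) for k in cs if cv2.contourArea(k)>500]
def meas(d,k,z):
    P=np.array([onz(d,u,v,z)[:2] for u,v in k]).astype(np.float32)
    (c,s,a)=cv2.minAreaRect(P*1000); return np.round(c,1),np.round(s,1),round(a,1)
E
python3 - <<'E'
from h import *
import pickle
T=pickle.load(open('top.pkl','rb'));S=pickle.load(open('side.pkl','rb'))
hs=cv2.cvtColor(T['img'],cv2.COLOR_BGR2HSV)
for cu,cv_ in((700,150),(190,200),(225,280),(300,230),(690,175),(600,250),(170,230)): print(cu,cv_,hs[140+cv_//4,190+cu//4])
for roi,z in(((220,160,290,240),.12),((340,155,390,200),.1)):
    for k in tops(T['img'],roi): print(z,meas(T,k,z))
f=lambda cu,cv_,z:np.round(onz(T,190+cu/4,140+cv_/4,z),3)
print('div ends',f(632,92,.1),f(765,215,.1)); print('fit',f(175,180,.12),f(262,360,.12),f(265,140,.12),f(347,325,.12))
print('groove',f(100,235,.02),f(172,425,.02))
# jig corners z=.012 from top
print('jig',[f(a,b,.012).tolist() for a,b in((35,185),(312,75),(430,360),(152,478))])
# nose: triangulate with side
o1,r1=ray(T,190+475/4,140+135/4)
for z in (.1,.15,.2,.25): p=o1+r1*(z-o1[2])/r1[2]; print('nose',z,np.round(p,3),proj(S,p))
print('jars',f(597,440,.15),f(530,515,.15))
E
```

```text
700 150 [ 13 164 224]
190 200 [ 12 164 221]
225 280 [ 13 163 192]
300 230 [ 13 164 225]
690 175 [ 12 163  72]
600 250 [ 16 119 219]
170 230 [ 21 110 250]
0.12 (array([481.3, 291.5]), array([161.3,  19.7]), 24.5)
0.12 (array([511.7, 224.3]), array([158.2,  20.8]), 23.2)
0.1 (array([588.1, -82.7]), array([148.7,  21.3]), 48.8)
div ends [ 0.63  -0.029  0.1  ] [ 0.535 -0.134  0.1  ]
fit [0.552 0.321 0.12 ] [0.416 0.251 0.12 ] [0.584 0.253 0.12 ] [0.443 0.188 0.12 ]
groove [0.517 0.4   0.02 ] [0.362 0.336 0.02 ]
jig [[0.558, 0.456, 0.012], [0.654, 0.23, 0.012], [0.418, 0.128, 0.012], [0.319, 0.353, 0.012]]
nose 0.1 [0.593 0.093 0.1  ] [295.0098748  219.98467754]
nose 0.15 [0.586 0.093 0.15 ] [297.04635635 205.03853147]
nose 0.2 [0.579 0.093 0.2  ] [299.13355562 189.7201579 ]
nose 0.25 [0.572 0.093 0.25 ] [301.27339116 174.01547623]
jars [ 0.361 -0.001  0.15 ] [0.305 0.048 0.15 ]
```

Request:
step_arm(
  xyz=[
    [0.49, 0.83, 0],
    [0.49, 0.83, 0],
    [0.49, 0.83, 0],
    [0.49, 0.83, 0],
    [0.49, 0.83, 0],
    [0.49, 0.83, 0],
    [0.49, 0.83, 0],
    [0.49, 0.83, 0],
    [0.49, 0.83, 0],
    [0.49, 0.83, 0],
    [0.49, 0.83, 0],
    [0.49, 0.83, 0],
    [0.49, 0.83, 0],
    [0.49, 0.83, 0],
    [0.49, 0.83, 0],
    [0.48, 0.82, 0],
    [0.48, 0.82, 0],
    [0.48, 0.82, 0],
    [0.48, 0.82, 0],
    [0.48, 0.82, 0],
  ],
  spin=[0.019, 0.019, 0.019, 0.019, 0.019, 0.019, 0.019, 0.019, 0.019, 0.019, 0.019, 0.019, 0.019, 0.019, 0.019, 0.019, 0.019, 0.019, 0.019, 0.019],
  fingers=1,
  force=80,
)

```text
time: 2.6
position: [0.5842, -0.0832, 0.2423]
tcp_rot: [-180.0, 0.0, 48.4]
force: [-0.3, 0.5, 0.6]
finger_gap: 0.996
gripper_force: 0.0
```

Request:
step_arm(
  xyz=[
    [0, 0, -0.7],
    [0, 0, -0.7],
    [0, 0, -0.7],
    [0, 0, -0.7],
    [0, 0, -0.7],
    [0, 0, -0.7],
    [0, 0, -0.7],
    [0, 0, -0.6],
    [0, 0, -0.5],
    [0, 0, -0.3],
    [0, 0, -0.1],
    [0, 0, 0],
  ],
  spin=[0, 0, 0, 0, 0, 0, 0, 0, 0, 0, 0, 0],
)

```text
time: 4.1
position: [0.5835, -0.0849, 0.0506]
tcp_rot: [180.0, -0.0, 48.3]
force: [-0.1, -0.2, -0.4]
finger_gap: 1.004
gripper_force: 0.0
```

Request:
step_arm(
  xyz=[
    [0, 0, 0],
    [0, 0, 0],
    [0, 0, 0],
    [0, 0, 0],
    [0, 0, 0],
    [0, 0, 0],
    [0, 0, 0],
    [0, 0, 0],
  ],
  spin=[0, 0, 0, 0, 0, 0, 0, 0],
  fingers=0,
  force=80,
)

```text
time: 5.1
position: [0.5835, -0.0849, 0.0506]
tcp_rot: [180.0, -0.0, 48.3]
force: [0.3, -0.6, 3.1]
finger_gap: 0.181
gripper_force: 78.2
```

Request:
step_arm(
  xyz=[
    [0, 0, 0.3],
    [0, 0, 0.5],
    [-0.2, 0, 0.5],
    [-0.4, 0, 0.5],
    [-0.4, 0.1, 0.5],
    [-0.5, 0.1, 0.5],
    [-0.5, 0.1, 0.5],
    [-0.5, 0.1, 0.5],
    [-0.5, 0.1, 0.5],
    [-0.5, 0.1, 0.5],
    [-0.4, 0.1, 0.5],
    [-0.2, 0.1, 0.5],
    [0, 0.4, 0],
    [0, 0.6, 0],
    [0, 0.6, 0],
    [0, 0.6, 0],
    [0, 0.6, 0],
    [0, 0.6, 0],
    [0, 0.6, 0],
    [0, 0.6, 0],
  ],
  spin=[0, 0, 0, 0, 0, 0, 0, 0, 0, 0, 0, 0, 0, 0, 0, 0, 0, 0, 0, 0],
)

```text
time: 7.6
position: [0.4598, 0.0793, 0.2235]
tcp_rot: [-179.9, 0.0, 48.4]
force: [-0.9, 0.6, -2.2]
finger_gap: 0.176
gripper_force: 77.9
```

Request:
step_arm(
  xyz=[
    [0, 0.6, 0],
    [0, 0.6, 0],
    [0, 0.6, 0],
    [0, 0.6, 0],
    [-0.1, 0.6, 0],
    [-0.1, 0.6, 0],
    [-0.1, 0.6, 0],
    [-0.1, 0.6, 0],
    [-0.1, 0.6, 0],
    [-0.1, 0.6, 0],
    [-0.1, 0.6, 0],
    [-0.1, 0.6, 0],
    [-0.1, 0.6, 0],
    [-0.1, 0.6, 0],
    [-0.05, 0.4, 0],
    [0, 0.1, 0],
    [0, 0, 0],
  ],
  spin=[0, 0, 0, 0, -0.036, -0.036, -0.036, -0.036, -0.036, -0.036, -0.036, -0.036, -0.036, -0.036, -0.036, -0.036, 0],
)

```text
time: 9.72
position: [0.4276, 0.3455, 0.2235]
tcp_rot: [-179.9, 0.1, 23.7]
force: [-0.0, -1.2, -1.6]
finger_gap: 0.183
gripper_force: 77.9
```

Run:
```python
from h import *
import pickle
T=cam('top');S=cam('side');o=observe();print(o['position'],o['tcp_rot'],o['force'])
pickle.dump(T,open('top1.pkl','wb'));pickle.dump(S,open('side1.pkl','wb'))
a=cv2.resize(T['img'][140:270,180:310],None,fx=4,fy=4,interpolation=2);b=cv2.resize(S['img'][150:290,270:360],None,fx=3.7143,fy=3.7143,interpolation=2)[:520]
cv2.imwrite('pics/m1.png',np.hstack([cv2.resize(a,(460,460)),cv2.resize(b,(296,460))]))
```

```text
[0.42814779 0.34460805 0.22377785] [-1.79979110e+02  5.85326799e-02  2.36789530e+01] [-0.37248162 -1.1053211  -0.54684733]
```

View pics/m1.png

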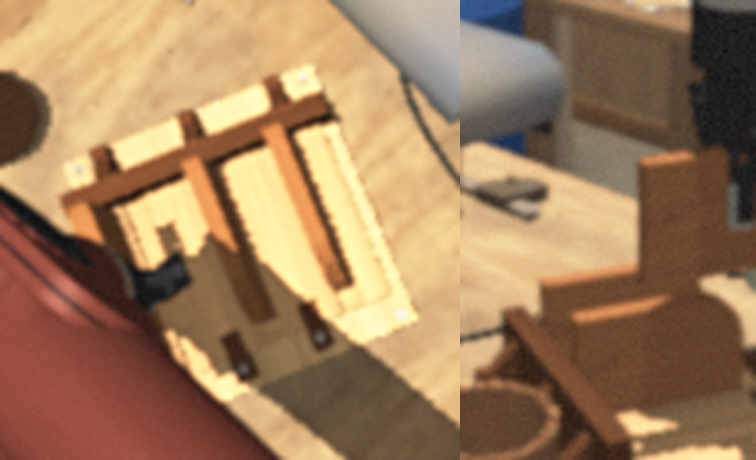

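The left part (top view) shows the held divider's front end at crop ~(85,215), beside the fence, with the arm hiding the rest. The right part (side view) shows it upright above the jig. I'm lowering it to just above the board and will measure it against the fitted ones.

Request:
step_arm(
  xyz=[
    [0, 0.05, -0.4],
    [0, 0.05, -0.4],
    [0, 0, -0.4],
    [0, 0, -0.4],
    [0, 0, -0.4],
    [0, 0, -0.4],
    [0, 0, -0.4],
    [0, 0, -0.4],
    [0, 0, -0.4],
    [0, 0, -0.2],
    [0, 0, -0.1],
    [0, 0, 0],
    [0, 0, 0],
  ],
  spin=[0, 0, 0, 0, 0, 0, 0, 0, 0, 0, 0, 0, 0],
)

```text
time: 11.45
position: [0.4289, 0.3474, 0.1077]
tcp_rot: [-180.0, -0.0, 23.6]
force: [0.2, -1.3, -0.3]
finger_gap: 0.177
gripper_force: 77.9
```

Run:
```python
from h import *
import pickle
T=cam('top');S=cam('side');o=observe();print(o['position'],o['tcp_rot'],o['force'])
pickle.dump(T,open('top2.pkl','wb'));pickle.dump(S,open('side2.pkl','wb'))
a=cv2.resize(T['img'][160:220,195:285],None,fx=8,fy=8,interpolation=2)
b=cv2.resize(S['img'][205:305,285:405],None,fx=6,fy=6,interpolation=2)
cv2.imwrite('pics/m2.png',a);cv2.imwrite('pics/m3.png',b)
```

```text
[0.42892202 0.34734424 0.10765508] [-1.79993584e+02 -3.58429687e-02  2.35927523e+01] [ 0.27439265 -0.58164077 -1.45661391]
```

View pics/m2.png

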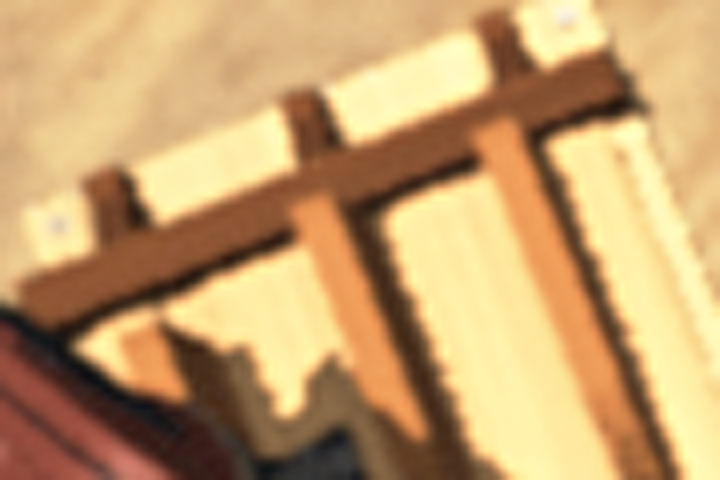

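View pics/m3.png

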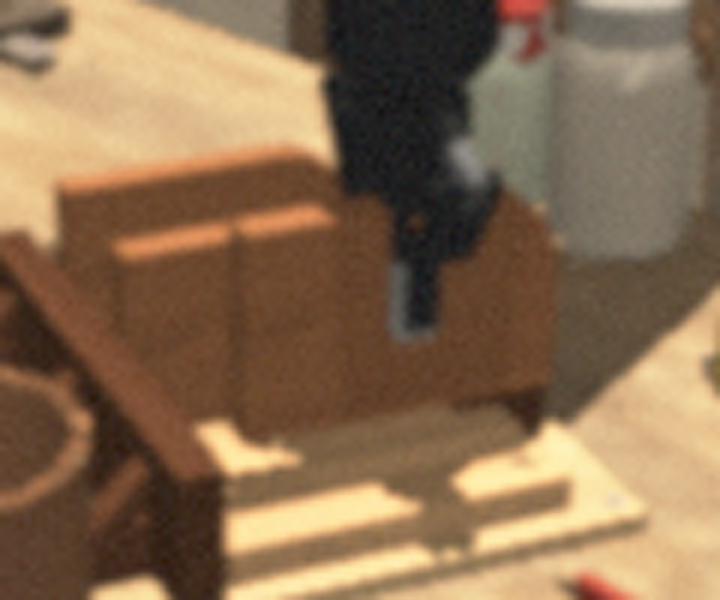

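Top crop: the held divider's square end is at (120,335)–(160,322), with the strips of fitted_b at (312,200) and fitted_a at (498,125). Side crop: the divider is upright with its rounded corner to the right (the robot's side), hovering over the shadowed empty housing.

```bash
cat > m.py <<'E'
from h import *
import pickle,sys
def strips(T,zl,rows,yaw=23.6):
    # rows: list of (v0,v1,u0,u1,z)
    c,s=np.cos(np.radians(yaw)),np.sin(np.radians(yaw)); ex=np.array([c,s]);ey=np.array([-s,c]); out=[]
    h=cv2.cvtColor(T['img'],cv2.COLOR_BGR2HSV).astype(float); g=T['img'].astype(float)
    for v0,v1,u0,u1,z in rows:
        E=[]
        for v in range(v0,v1):
            r=np.interp(np.arange(u0,u1,.1),np.arange(640),g[v,:,0])  # blue: pale wood high, brown top low
            R=np.interp(np.arange(u0,u1,.1),np.arange(640),g[v,:,2])
            hh=np.interp(np.arange(u0,u1,.1),np.arange(640),h[v,:,1])
            m=(R>165)&(hh>132)
            lab,n=cv2.connectedComponents(m.astype(np.uint8)[None])[1][0],0
            if not m.any(): continue
            k=np.argmax(np.bincount(lab[lab>0])[1:])+1; i=np.where(lab==k)[0]
            p=[onz(T,u0+.1*j,v,z)[:2] for j in (i[0],i[-1])]
            E.append([p[0]@ex,p[0]@ey,p[1]@ex,p[1]@ey])
        out.append(np.array(E))
    return out
E
python3 - <<'E'
from m import *
T=pickle.load(open('top2.pkl','rb'))
o=strips(T,0,[(203,208,207,222,.157),(189,209,228,252,.12),(179,215,250,282,.12)])
for E in o:
    w=E[:,1]-E[:,3]; mid=(E[:,1]+E[:,3])/2
    xm=(E[:,0]+E[:,2])/2
    print('w',np.round(w*1000,1)); print('y',np.round(mid*1000,1)); print('slope deg',np.degrees(np.polyfit(xm,mid,1)[0]),'med y',np.median(mid)*1000)
# groove edges from first picture (unobstructed): dark line
T0=pickle.load(open('top.pkl','rb'))
o=strips(T0,0,[(189,225,225,262,.12),(179,215,250,282,.12)])
for E in o:
    mid=(E[:,1]+E[:,3])/2;xm=(E[:,0]+E[:,2])/2; print('init w',np.median(E[:,1]-E[:,3]),'slope',np.degrees(np.polyfit(xm,mid,1)[0]),np.median(mid)*1000)
c=np.array([.429,.3473]);print('tcp',c@[np.cos(.4119),np.sin(.4119)],c@[-np.sin(.4119),np.cos(.4119)])
f=lambda u,v,z:onz(T,195+u/8-.5+.06,160+v/8-.5+.06,z)[:2]
for n,P,z in(('held',[(120,335),(160,322)],.157),('b',[(290,205),(335,195)],.12),('a',[(475,130),(520,122)],.12)):
    for p in P: q=f(*p,z); print(n,np.round([q@[np.cos(.4119),np.sin(.4119)],q@[-np.sin(.4119),np.cos(.4119)]],4))
E
```

```text
w [15.6 15.3 15.6 16.7 21.2]
y [144.9 145.1 145.2 145.8 147.5]
slope deg -11.123512491047332 med y 145.20976742449378
w [17.6 19.8 15.6 15.1 15.6 16.2 16.4 15.6 15.  15.9 16.4 16.4 15.3 15.3
 15.9 16.7 19.8 20.  17.8 17.5]
y [74.5 75.6 73.5 73.6 73.6 73.6 73.5 73.7 73.7 73.8 73.9 73.9 73.6 73.9
 74.2 74.1 75.7 76.1 75.3 75.2]
slope deg -1.1440835308496051 med y 73.88142624826762
w [16.6 17.7 20.5 15.7 15.1 15.1 15.7 16.  16.5 16.  16.  15.7 16.  16.8
 16.8 16.2 15.7 15.7 16.2 15.9 15.9 15.4 15.4 15.7 15.9 16.8 16.8 15.6
 15.1 15.1 15.1 15.1 15.1 15.1 14.8 13.4]
y [-0.5 -0.5  0.9 -1.1 -1.1 -1.3 -1.3 -1.1 -1.1 -1.1 -1.3 -1.1 -0.9 -1.1
 -1.  -1.  -0.9 -0.9 -1.2 -1.3 -0.9 -0.9 -1.2 -1.3 -1.1 -0.9 -1.2 -1.1
 -1.1 -0.8 -0.2 -0.4 -0.4 -0.6 -0.7 -0.3]
slope deg -0.06470424764170489 med y -1.0364841307058075
init w 0.01585601478297264 slope -0.8022661365933343 74.61267923447033
init w 0.015961627452341975 slope -0.4063554966920261 -0.24838045714890195
tcp 0.5321611664363389 0.1465018188867128
held [0.6094 0.1514]
held [0.6083 0.1362]
b [0.6369 0.0814]
b [0.6339 0.0643]
a [0.6367 0.0059]
a [ 0.633 -0.011]
```

Request:
step_arm(
  xyz=[
    [-0.05, 0.11, 0],
    [0, 0, 0],
    [0, 0, -0.2],
    [0, 0, -0.2],
    [0, 0, -0.15],
    [0, 0, -0.1],
    [0, 0, -0.1],
    [0, 0, -0.1],
    [0, 0, -0.05],
    [0, 0, 0],
    [0, 0, 0],
  ],
  spin=[0, 0, 0, 0, 0, 0, 0, 0, 0, 0, 0],
)

```text
time: 12.92
position: [0.4273, 0.3506, 0.0804]
tcp_rot: [-180.0, -0.0, 23.6]
force: [0.2, 1.3, -0.9]
finger_gap: 0.178
gripper_force: 77.9
```

Run:
```python
from m import *
T=cam('top');o=observe();print(o['position'],o['tcp_rot'],o['force'])
pickle.dump(T,open('top3.pkl','wb'))
zt=.1+o['position'][2]-.0506
for E in strips(T,0,[(202,212,206,222,zt),(190,204,228,252,.12),(181,205,250,282,.12)]):
    if len(E): w=E[:,1]-E[:,3]; k=(w>.0148)&(w<.0170); mid=((E[:,1]+E[:,3])/2)[k]; print(np.round(w*1000,1)[:10],'y',np.round(mid*1000,1),np.median(mid)*1000)
```

```text
[0.42731719 0.35053169 0.08043502] [-1.79997735e+02 -1.35022210e-02  2.35936604e+01] [-0.43542729 -0.1979236  -0.08729501]
[ 9.1 14.6 16.2 15.4 15.1 16.2 20.6 16.8  6.3] y [148.7 148.6 148.8 149.  149.1] 148.76322654828587
[20.1 15.9 15.1 15.3 16.4 16.2 15.9 15.3 15.9 16.4] y [73.7 73.6 73.5 73.8 73.6 73.8 73.8 73.8 73.9 73.9 73.9 73.9 73.7] 73.79997759813078
[20.5 15.7 15.1 15.1 15.4 16.  16.3 16.3 16.3 15.7] y [-1.1 -1.1 -1.1 -1.4 -1.1 -0.9 -0.9 -1.2 -1.1 -0.8 -1.1 -1.2 -1.1 -0.9
 -0.9 -1.2 -1.3 -0.9 -0.9 -1.2 -1.3 -1.1 -1.1] -1.089458158085459
```

Request:
step_arm(
  xyz=[
    [0, 0, -0.1],
    [0, 0, -0.1],
    [0, 0, -0.05],
    [0, 0, -0.05],
    [0, 0, -0.02],
    [0, 0, 0],
    [0, 0, 0],
  ],
  spin=[0, 0, 0, 0, 0, 0, 0],
)

```text
time: 13.85
position: [0.4273, 0.3505, 0.0708]
tcp_rot: [-180.0, -0.0, 23.6]
force: [-0.4, 0.1, -1.5]
finger_gap: 0.178
gripper_force: 78.1
```

Request:
step_arm(
  xyz=[
    [0, 0, -0.01],
    [0, 0, -0.01],
    [0, 0, 0],
    [0, 0, 0],
  ],
  spin=[0, 0, 0, 0],
)

```text
time: 14.35
position: [0.4273, 0.3505, 0.0705]
tcp_rot: [180.0, -0.0, 23.6]
force: [-2.0, -1.4, 4.9]
finger_gap: 0.174
gripper_force: 78.8
```

Request:
step_arm(
  xyz=[
    [0.084, 0.037, 0],
    [0.084, 0.037, 0],
    [0.084, 0.037, 0],
    [0.084, 0.037, 0],
    [0.084, 0.037, 0],
    [0.084, 0.037, 0],
    [0.084, 0.037, 0],
    [0.06, 0.026, 0],
    [0, 0, 0],
    [0, 0, 0],
  ],
  spin=[0, 0, 0, 0, 0, 0, 0, 0, 0, 0],
)

```text
time: 15.6
position: [0.4463, 0.3594, 0.0705]
tcp_rot: [-180.0, 0.0, 23.6]
force: [-3.2, -1.6, 6.7]
finger_gap: 0.176
gripper_force: 78.9
```

Request:
step_arm(
  xyz=[
    [0.0153, 0.0067, 0],
    [0.0153, 0.0067, 0],
    [0.0153, 0.0067, 0],
    [0.0153, 0.0067, 0],
    [0, 0, 0],
    [0, 0, 0],
  ],
  spin=[0, 0, 0, 0, 0, 0],
)

```text
time: 16.35
position: [0.4478, 0.3601, 0.0706]
tcp_rot: [-180.0, 0.0, 23.6]
force: [-4.6, -1.8, 7.3]
finger_gap: 0.18
gripper_force: 79.0
```

Request:
step_arm(
  xyz=[
    [0.0153, 0.0067, 0],
    [0.0153, 0.0067, 0],
    [0, 0, 0],
    [0, 0, 0],
  ],
  spin=[0, 0, 0, 0],
)

```text
time: 16.85
position: [0.4488, 0.3605, 0.0706]
tcp_rot: [-180.0, 0.0, 23.6]
force: [-4.8, -1.7, 6.5]
finger_gap: 0.177
gripper_force: 79.0
```

Request:
step_arm(
  xyz=[
    [0.0153, 0.0067, 0],
    [0.0153, 0.0067, 0],
    [0, 0, 0],
    [0, 0, 0],
  ],
  spin=[0, 0, 0, 0],
)

```text
time: 17.35
position: [0.4497, 0.3609, 0.0705]
tcp_rot: [-180.0, 0.0, 23.6]
force: [-4.9, -2.7, 7.1]
finger_gap: 0.177
gripper_force: 79.0
```

Request:
step_arm(
  xyz=[
    [0.0153, 0.0067, 0],
    [0.0153, 0.0067, 0],
    [0, 0, 0],
    [0, 0, 0],
  ],
  spin=[0, 0, 0, 0],
)

```text
time: 17.85
position: [0.4506, 0.3613, 0.0706]
tcp_rot: [-180.0, 0.0, 23.6]
force: [-4.4, -1.9, 6.5]
finger_gap: 0.179
gripper_force: 79.0
```

Request:
step_arm(
  xyz=[
    [0.0153, 0.0067, 0],
    [0, 0, 0],
    [0, 0, 0],
  ],
  spin=[0, 0, 0],
)

```text
time: 18.23
position: [0.4511, 0.3615, 0.0706]
tcp_rot: [-180.0, 0.0, 23.6]
force: [-3.1, -1.4, 6.4]
finger_gap: 0.178
gripper_force: 79.0
```

Request:
step_arm(
  xyz=[
    [0.0153, 0.0067, 0],
    [0, 0, 0],
    [0, 0, 0],
  ],
  spin=[0, 0, 0],
)

```text
time: 18.6
position: [0.4512, 0.3616, 0.0705]
tcp_rot: [180.0, 0.1, 23.6]
force: [-6.7, -2.2, 8.3]
finger_gap: 0.173
gripper_force: 79.2
```

Request:
step_arm(
  xyz=[
    [0.0153, 0.0067, 0],
    [0, 0, 0],
    [0, 0, 0],
  ],
  spin=[0, 0, 0],
)

```text
time: 18.98
position: [0.4512, 0.3616, 0.0706]
tcp_rot: [180.0, 0.1, 23.6]
force: [-8.9, -4.7, 10.8]
finger_gap: 0.175
gripper_force: 79.5
```

Request:
step_arm(
  xyz=[
    [0.0153, 0.0067, -0.0],
    [0.0, 0.0, 0.007],
    [0, 0, 0],
    [0, 0, 0],
  ],
  spin=[0, 0, 0, 0],
)

```text
time: 19.48
position: [0.4513, 0.3616, 0.0705]
tcp_rot: [180.0, 0.2, 23.6]
force: [-9.9, -5.6, 9.4]
finger_gap: 0.177
gripper_force: 79.6
```

Request:
step_arm(
  xyz=[
    [0.0153, 0.0067, 0.007],
    [0.0, 0.0, 0.003],
    [0, 0, 0],
    [0, 0, 0],
  ],
  spin=[0, 0, 0, 0],
)

```text
time: 19.98
position: [0.4512, 0.3616, 0.0706]
tcp_rot: [180.0, 0.2, 23.7]
force: [-11.4, -5.8, 11.3]
finger_gap: 0.177
gripper_force: 79.5
```

Request:
step_arm(
  xyz=[
    [0.0153, 0.0067, 0.0],
    [0.0, 0.0, 0.003],
    [0, 0, 0],
    [0, 0, 0],
  ],
  spin=[0, 0, 0, 0],
)

```text
time: 20.48
position: [0.4513, 0.3616, 0.0706]
tcp_rot: [179.9, 0.3, 23.7]
force: [-14.2, -6.8, 11.4]
finger_gap: 0.18
gripper_force: 79.7
```

Request:
step_arm(
  xyz=[
    [0.0, 0.0, 0.01],
    [0.0153, 0.0067, 0.0],
    [0, 0, 0],
    [0, 0, 0],
  ],
  spin=[0, 0, 0, 0],
)

```text
time: 20.98
position: [0.4512, 0.3616, 0.0706]
tcp_rot: [179.9, 0.3, 23.7]
force: [-13.8, -6.7, 11.0]
finger_gap: 0.178
gripper_force: 79.5
```

Run:
```python
from m import *
T=cam('top');S=cam('side')
F=[]
o=observe();print(o['position'],o['tcp_rot'],o['force'],o['joint_velocities'].round(2))
for E in strips(T,0,[(194,212,206,228,.12),(190,204,228,252,.12),(181,205,250,282,.12)]):
    w=E[:,1]-E[:,3]; k=(w>.0148)&(w<.0170); mid=((E[:,1]+E[:,3])/2)[k]; print('y',np.round(mid*1000,1),np.median(mid)*1000)
a=cv2.resize(T['img'][160:220,195:285],None,fx=6,fy=6,interpolation=2)
b=cv2.resize(S['img'][205:305,285:405],None,fx=3.6,fy=3.6,interpolation=2)
b=cv2.resize(S['img'][205:305,310:360],None,fx=3.6,fy=3.6,interpolation=2)
cv2.imwrite('pics/m4.png',np.hstack([a,b]))
```

```text
[0.45123749 0.36161366 0.07060568] [179.93037671   0.34178322  23.66595849] [-15.14861318  -7.30430721  10.69368154] [-0.01 -0.05 -0.08  0.08  0.01  0.03 -0.04]
y [150.3 149.5] 149.87541282642283
y [73.5 73.4 73.6 73.8 73.5 73.7 73.7 73.8] 73.62564756568773
y [-1.1 -0.9 -1.1 -1.3 -1.3 -0.9 -0.9 -1.2 -1.1 -1.1 -0.9 -1.2 -0.8 -0.9
 -0.9 -1.  -1.3 -0.8 -0.9 -1.2 -1.3 -1.1 -0.9] -1.0533842777782203
```

View pics/m4.png

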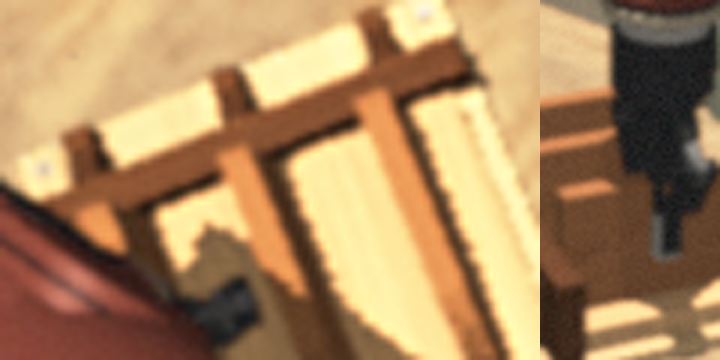

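The picture shows the divider's end against the fence at left crop (95,210), in line with the fitted ones. I'll give one last nudge, let it settle, then hand in.

Request:
step_arm(
  xyz=[
    [0.0153, 0.0067, 0.005],
    [0, 0, 0],
    [0, 0, 0],
    [0, 0, 0],
    [0, 0, 0],
    [0, 0, 0],
    [0, 0, 0],
    [0, 0, 0],
  ],
  spin=[0, 0, 0, 0, 0, 0, 0, 0],
)

```text
time: 22.08
position: [0.4512, 0.3616, 0.0706]
tcp_rot: [179.9, 0.4, 23.7]
force: [-16.1, -7.2, 12.3]
finger_gap: 0.176
gripper_force: 79.6
```

```bash
python3 -c "
from bench import *
print(hand_in())"
```

```text
the job is handed in; nothing more can be done
None
```

The divider stands fully down in the empty housing with its rounded corner facing the robot like the other two, and the arm is holding it against the fence with an estimated 11–18 N (17.6 N measured at the wrist, less foot friction); the job is handed in and no verdict came back.

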